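Hold a telescopic leg at its length mark and close the cam lever

TASK

Draw the telescopic leg out of the clamp by its orange foot bar until the middle of its thickness lines up with the tip of the yellow pointer on the ruler, and hold it there against its return spring. Without letting the leg slip from that mark, swing the red cam lever fully closed, alongside the leg, and finish still holding the bar at the mark: do not let go at the end. Leave the red lever open until the bar is at the mark, and leave the other things on the worktop where they are.

Things in the scene. Friction and masses are not known exactly. Their poses are not given: they have to be found in the camera images.
- jig: Fixed blue and black setting jig. Origin on the worktop under the leg's axis at the mouth of the black clamp collar (42 mm wide, 44 high, y -32 to 0; outer tube behind it to y -138). +y: the way the leg is drawn out, level; +z up; +x: the ruler's side. Aluminium ruler rail: x 43 to 57, y -5 to 115, 30 high, on a blue foot (x 20 to 60, 8 high). On the -x side: bare worktop under bar and lever.
- leg: Sliding steel leg, 18 mm thick, axis 26 mm above the worktop, with the orange foot bar across its end. Origin on its axis in the bar's middle plane, axes as the jig's. Undrawn it is 35 mm from the collar's mouth; it draws out up to 85 mm. A spring pulls it back in (-y) with 3 N undrawn, 5.5 N fully drawn, so it slides home if let go; the closed lever does not take over this pull.
- bar_end (a point): Grip point on the foot bar: in its middle plane, 58 mm above the worktop, 104 mm to -x of the leg's axis; axes as the jig's. The bar is an upright plate 8 mm thick (y), x -120 to +26 mm from the leg's axis, 41 to 75 mm above the worktop, free space below it. Fingers let down here stand outside (-x side of) the open lever, at any length the pointer can ask for.
- pointer_tip (a point): Tip of the yellow pointer on the ruler, 42 mm above the worktop, 32 mm to +x of the leg's axis; axes as the jig's. The leg is at its length when the bar's middle plane has the same y in the jig's frame as this tip (30 to 50 mm drawn out). Do not shift the pointer.
- lever (a joint): Swing of the red cam lever about an upright pin, rad: 0 closed, parallel to the leg and at its stop; 0.36 to 0.44 at the start (open, tip out to -x); 0.50 widest. Bar 150 mm long from the pin, 12 wide, 16 to 36 mm above the worktop: it passes 5 mm below the foot bar, so fingertips reaching below the bar, 26 mm above the worktop, can push it. Friction 0.18 N m; it stays where left.
- lever_pin (a point): The lever's upright hinge pin, 26 mm above the worktop; in the jig's frame it is at x -28, y -10 mm.
- lever_tip (a point): Tip of the red cam lever, mid-height (26 mm above the worktop), 150 mm from its pin.
- tea_tin: Bystander, not to be disturbed: dark green and grey tea tin, 74 mm wide, 92 high; origin at its underside.
- tea_strainer: Bystander, not to be disturbed: steel tea strainer cup, 82 mm wide, 61 high; origin at its underside.
- cap_grey: Bystander, not to be disturbed: grey bottle cap, 69 mm wide, 24 high; origin at its underside.
- cap_black: Bystander, not to be disturbed: black bottle cap, 57 mm wide, 24 high; origin at its underside.
- teaspoon: Bystander, not to be disturbed: steel teaspoon lying flat, 132 mm long; origin at its underside.
- ptfe_tape: Bystander, not to be disturbed: white tape roll lying flat, 52 mm wide, 15 high; origin at its underside.
- ball_valve: Bystander, not to be disturbed: brass ball valve with red handle, 115 mm long, 49 high; origin at its underside, near one end.

How it is judged:
By the outcome, as a careful person would: the job done as asked, in the order asked, and still so for the second after the job is handed in, while the arm keeps its last pose, push and grip.
It also fails if it takes over 40 s, if anything falls off the work surface, if the arm or the gripper's body presses on something with over 40 N, if the wrist force passes 120 N, or if a joint passes its speed limit or range.

ROBOT

A 7-joint arm with a two-finger parallel gripper is mounted at the origin on a cart in front of the work surface, level with it; the furniture and walls round the work are solid. World frame = base frame: x ahead of the robot, y to its left, z up, the work surface at z = 0. Lengths are in m, angles in rad, forces in N, time in s.
With the tool pointing down it reaches from about 0.4 to 0.875 m from the base axis. Payload 19.3 kg.
Tool frame: the origin (TCP) lies on the centre line of the jaws, within the pads' length; the fingertips stand 19 mm ahead of it and the grasp point (between the pads) is the TCP; z points along the fingers, y is the line along which they close (so a half turn about z gives the same grasp; the last joint's range is limited). The gripper opens to 85 mm and grips with 20 to 120 N. Pads are 22 mm wide; open, the fingers measure 114 mm over their backs; the gripper's body (76 mm by 85 mm) begins 54 mm behind the grasp point. The pads swing forward as they close: fully open they stand 13 mm farther back than shut.
Start: joints at [-1.3, 0.521, -0.036, 1.599, 0.021, 1.021, -0.113], TCP at [0.209, 0.589, 0.21] pointing down, gripper open.
Joint ranges: [-2.91, 2.91], [-0.3, 2.13], [-1.5, 1.42], [0.17, 2.43], [-1.26, 4.41], [0.16, 1.93], [-2.52, 2.52]. Speed limits (rad/s): [1.89, 1.89, 2.39, 2.39, 3.01, 3.01, 3.01].

INTERFACE

Orientations are given as a unit quaternion [w, x, y, z].
In Python, from rig import r, eyes gives the robot as it stands.
- The arm moves only by the tool drive_tool, never from a script. Its arguments are lists of equal length, an entry for each row: "linear": the shift along the world's x, y, z in cm, a list of three; "turn": the turn about the world's z in degrees. A call has 1 to 10 rows; each row shifts and turns the commanded pose from where the row before left it; what a row does not reach is not made up. A row lasts 1/10 s, in which the tool goes at most 50 mm and 8.59 degrees, less where a joint would pass 70% of its speed; a pose out of reach is approached as far as the arm can. A call with a gripper value outside its range is refused whole. "jaw" is the opening in per cent of the stroke, from 0 (shut) to 100 (fully open), set as the call begins (left out, the last holds). The fingers move at their own pace and stop on an object; "force" is the grip in N (left out, the last holds). Time passes only in rows, so rows that do not move let the fingers close. It gives the time, the measured TCP pose, the force, the opening and the grip force at its end, in the units of the state.
- r.observe(): the state, without advancing time (a new reading comes with each control period).
- eyes.camera(name): name is "scene" or "top" or "wrist"; returns a dict with "frame" (384x512x3 uint8, red, green, blue), "fx", "fy", "cx", "cy" (pixels), "rvec" (rotation vector, rad) and "tvec" (3), from world to camera coordinates, as OpenCV has them. Camera axes: x right, y down, z forward; pixel columns grow to the right and rows downward; lengths in m; the calibration is good to about 2 mm. A picture is of the moment at which its call begins. There is no depth.
- r.hand_in(): hands the job in; it is judged then, once.
The state is a dict: "time": time; "joint_positions": joint angles; "qvel": joint speeds; "effort": joint torques, N m; "ee_pos": TCP position; "ee_rot": TCP orientation; "force": force on the tool from outside, world axes, zero at the start; "wrist_torque": the same for the moment, N m; "finger_gap": finger opening in m; "finger_force": force on a finger pad.
Only numpy, scipy, OpenCV 4.12 (cv2) and the standard library are available. Lean on these libraries where they do the work, as an engineer would, in place of code of your own. Each camera call takes 0.05 s, during which the arm holds its last target. There are 200 camera calls.

## Working session

There is one attempt and no reset: what is moved stays moved. The work goes in short steps, Python scripts to look and compute and a tool call to move; the robot and the scene stay as the last step left them, time stands still between calls to the robot, and variables do not carry over. Pictures are saved under pics/ and viewed, at most 10 in all, crops included, and the job is handed in when it is done.

Besides the shell and the picture viewer there is one more tool, called by a JSON object that holds its "method" and its "body", one argument or row to a line. drive_tool: Moves the arm, as the interface text tells. Its arguments: {"type":"object","properties":{"linear":{"type":"array","items":{"type":"array","items":{"type":"number"}}},"turn":{"type":"array","items":{"type":"number"}},"jaw":{"type":"number"},"force":{"type":"number"}},"required":["linear","turn"]}

```bash
mkdir -p pics; ls
python3 - <<'E'
from rig import r,eyes
import cv2,numpy as np
ims=[]
for n in("scene","top"):
    c=eyes.camera(n); np.save(f"pics/{n}0.npy",c,allow_pickle=True)
    cv2.imwrite(f"pics/{n}0.png",cv2.resize(c["frame"][...,::-1],None,fx=1.5,fy=1.5))
    R=cv2.Rodrigues(np.array(c["rvec"]))[0];print(n,c["fx"],c["cx"],c["cy"],-R.T@np.array(c["tvec"]).ravel(),R[2])
s=r.observe();print(s["ee_pos"],s["ee_rot"],s["finger_gap"],s["time"],s["force"])
E
```

```text
pics
scene 377.39891928881156 254.0841382697309 186.41224504749383 [-0.22627097 -0.61584834  0.69033144] [ 0.64126027  0.54872867 -0.53636006]
top 382.4451829618859 255.09621019770765 190.92874395493774 [0.33379567 0.0198311  1.38528843] [ 1.41867149e-01  3.19385818e-04 -9.89885655e-01]
[0.20880389 0.58876028 0.20979414] [-5.35565273e-05  1.69543616e-01  9.85522557e-01 -4.99680941e-04] 0.08504924409201439 0.1 [-0.64343766  0.55134759 -0.20580272]
```

View pics/scene0.png

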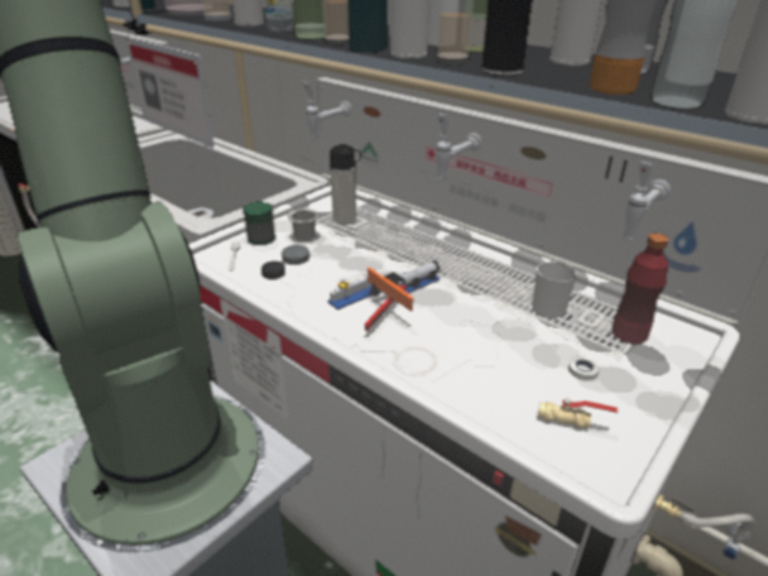

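View pics/top0.png

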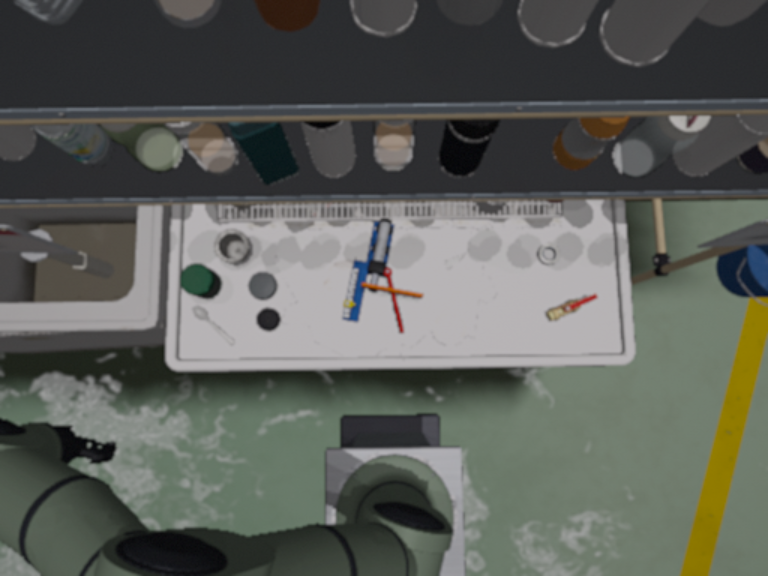

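The scene view shows the jig at about (385,285), with its bar, red lever and yellow pointer visible. In the top view the bar runs (362,287)-(422,296), the lever goes to (402,331) and the pointer is near (350,303). The leg draws towards the robot.

```bash
cat > h.py <<'E'
import cv2,numpy as np
def ray(c,uv):
    R=cv2.Rodrigues(np.array(c["rvec"]))[0];C=-R.T@np.array(c["tvec"]).ravel()
    d=R.T@np.array([(uv[0]-c["cx"])/c["fx"],(uv[1]-c["cy"])/c["fy"],1.]);return C,d
def onz(c,uv,z):
    C,d=ray(c,uv);return C+d*(z-C[2])/d[2]
def proj(c,p):
    return cv2.projectPoints(np.array([p],float),np.array(c["rvec"]),np.array(c["tvec"]),np.array([[c["fx"],0,c["cx"]],[0,c["fy"],c["cy"]],[0,0,1.]]),None)[0].ravel()
def hsv(c): return cv2.cvtColor(c["frame"],cv2.COLOR_RGB2HSV)
def mask(c,k,box=None):
    h=hsv(c);lo,hi={"orange":((6,150,120),(16,255,255)),"red":((0,160,90),(4,255,255)),"red2":((172,160,90),(180,255,255)),"yellow":((20,120,110),(35,255,255)),"blue":((100,120,60),(125,255,255))}[k]
    m=cv2.inRange(h,lo,hi)
    if k=="red":m|=mask(c,"red2")
    if box:
        z=np.zeros_like(m);u0,u1,v0,v1=box;z[v0:v1,u0:u1]=m[v0:v1,u0:u1];m=z
    return m
def seg(m):
    v,u=np.nonzero(m);P=np.c_[u,v].astype(float);c0=P.mean(0);_,_,V=np.linalg.svd(P-c0,full_matrices=False)
    t=(P-c0)@V[0];return c0+V[0]*t.min(),c0+V[0]*t.max(),len(u)
E
python3 - <<'E'
from h import *
c=np.load("pics/top0.npy",allow_pickle=True).item();b=(215,300,140,235)
for k,z in(("orange",.075),("red",.036),("yellow",.045),("blue",.008)):
    m=mask(c,k,b);a,e,n=seg(m);A,E=onz(c,a,z),onz(c,e,z)
    print(k,n,a.round(1),e.round(1),A.round(4),E.round(4),np.linalg.norm(E-A),np.degrees(np.arctan2(*(E-A)[[1,0]])))
c=np.load("pics/scene0.npy",allow_pickle=True).item();b=(200,300,160,230)
for k,z in(("orange",.058),("red",.036),("yellow",.045)):
    m=mask(c,k,b);a,e,n=seg(m);A,E=onz(c,a,z),onz(c,e,z)
    print(k,n,a.round(1),e.round(1),A.round(4),E.round(4),np.linalg.norm(E-A))
E
```

```text
orange 79 [241.9 189.3] [280.  196.8] [0.5277 0.0658 0.075 ] [ 0.4999 -0.0656  0.075 ] 0.13427386377159778 -101.95092006451078
red 52 [257.3 180.7] [267.5 219.9] [0.5642 0.012  0.036 ] [ 0.4235 -0.022   0.036 ] 0.1447069370893706 -166.40493003891598
yellow 11 [234.3 201.2] [232.8 204.4] [0.4904 0.0939 0.045 ] [0.479  0.0994 0.045 ] 0.012597105189739392 154.3501328248037
blue 263 [253.  148.6] [233.4 212.2] [0.6893 0.026  0.008 ] [0.4546 0.0995 0.008 ] 0.24590696947289045 162.61228894714637
orange 86 [245.7 179.4] [273.6 198.1] [0.5439 0.0787 0.058 ] [ 0.5187 -0.0551  0.058 ] 0.13623569863796295
red 15 [256.1 203.1] [245.1 215.1] [ 0.4888 -0.0125  0.036 ] [ 0.422  -0.0277  0.036 ] 0.06855560387661101
yellow 12 [226.  189.1] [230.2 190.4] [0.475  0.1007 0.045 ] [0.4783 0.0855 0.045 ] 0.015545570868407637
```

{"method": "drive_tool", "body": {
  "linear": [
    [1.5,-3.2,0],
    [1.5,-3.2,0],
    [1.5,-3.2,0],
    [1.5,-3.2,0],
    [1.5,-3.2,0],
    [1.5,-3.2,0],
    [1.5,-3.2,0],
    [1.5,-3.2,0],
    [1.5,-3.2,0],
    [1.5,-3.2,0]
  ],
  "turn": [-4.1,-4.1,-4.1,-4.1,-4.1,-4.1,-4.1,-4.1,-4.1,-4.1],
  "jaw": 45,
  "force": 30
}}

```text
time: 1.1
ee_pos: [0.3592, 0.2676, 0.2103]
ee_rot: [-0.0, 0.505, 0.863, -0.0]
force: [0.6, -0.1, -1.4]
finger_gap: 0.0384
finger_force: 0.0
```

{"method": "drive_tool", "body": {
  "linear": [
    [1.4,-3.2,0],
    [1.4,-3.2,0],
    [1.4,-3.2,0],
    [1.4,-3.2,0],
    [1.4,-3.2,0],
    [1.4,-3.2,0],
    [1.4,-3.2,0],
    [1.4,-3.2,0],
    [1.4,-3.2,0],
    [1.4,-3.2,0],
    [0,0,0]
  ],
  "turn": [-4.1,-4.1,-4.1,-4.1,-4.1,-4.1,-4.1,-4.1,-4.1,-4.1,0]
}}

```text
invalid input
```

{"method": "drive_tool", "body": {
  "linear": [
    [1.4,-3.2,0],
    [1.4,-3.2,0],
    [1.4,-3.2,0],
    [1.4,-3.2,0],
    [1.4,-3.2,0],
    [1.4,-3.2,0],
    [1.4,-3.2,0],
    [1.4,-3.2,0],
    [1.4,-3.2,0],
    [1.4,-3.2,0]
  ],
  "turn": [-4.1,-4.1,-4.1,-4.1,-4.1,-4.1,-4.1,-4.1,-4.1,-4.1]
}}

```text
time: 2.1
ee_pos: [0.4992, -0.0523, 0.2102]
ee_rot: [-0.0, 0.775, 0.631, -0.0]
force: [0.5, 0.0, -0.0]
finger_gap: 0.0381
finger_force: 0.0
```

Run:
```python
from rig import r,eyes
from h import *
c=eyes.camera("wrist"); np.save("pics/w1.npy",c,allow_pickle=True)
cv2.imwrite("pics/w1.png",cv2.resize(c["frame"][...,::-1],None,fx=1.5,fy=1.5))
s=r.observe();print(s["ee_pos"],s["ee_rot"])
```

```text
[ 0.50069515 -0.05736705  0.21050708] [ 1.31680160e-03  7.78238032e-01  6.27967978e-01 -2.23597520e-04]
```

View pics/w1.png

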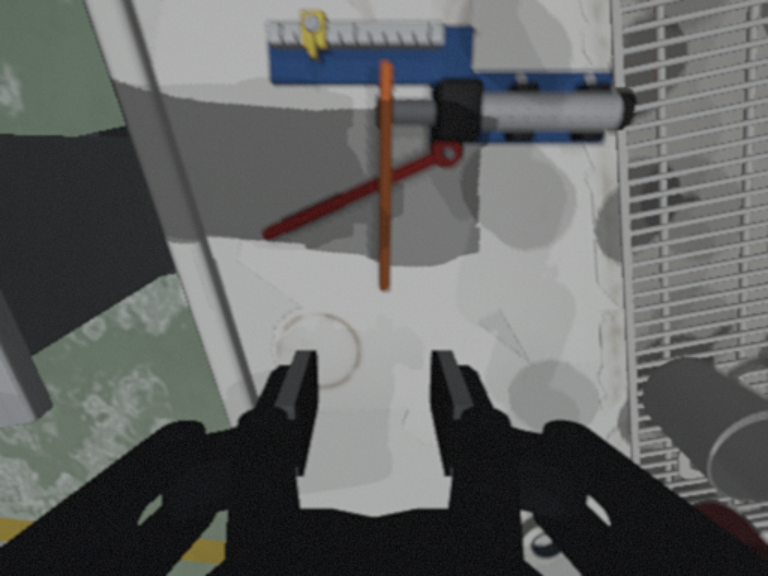

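The wrist view shows the bar from (386,62) to (385,290), the pointer tip near (316,57), the lever tip at (268,234) and the fingers at (305,360) and (442,360), with the bar central between them.

```bash
cat >> h.py <<'E'
def meas(c,box=None):
    o={}
    m=mask(c,"orange",box);v,u=np.nonzero(m)
    # centre of bar per row -> line fit
    rows=np.unique(v);cu=np.array([(u[v==q].min()+u[v==q].max())/2 for q in rows]);w=[np.ptp(u[v==q])+1 for q in rows]
    k=slice(3,-3);f=np.polyfit(rows[k],cu[k],1)
    A,E=[onz(c,(np.polyval(f,q),q),.075) for q in(rows[0],rows[-1])]
    d=(A-E)[:2];d/=np.linalg.norm(d);n=np.array([-d[1],d[0]])
    print("bar",A.round(4),E.round(4),"len",np.linalg.norm(A-E).round(4),"jig x deg",np.degrees(np.arctan2(d[1],d[0])).round(2),"w",np.median(w),"res",np.std(cu[k]-np.polyval(f,rows[k])).round(2))
    m=mask(c,"yellow",box);v,u=np.nonzero(m);q=v.max();tip=(u[v>=q-1].mean(),q+.3);T=onz(c,tip,.042)
    print("tip px",tip,T.round(4),"n",n.round(4),"pull-to-go mm",((T[:2]-E[:2])@n*1000).round(2),"x from bar end",((T[:2]-E[:2])@d*1000).round(1))
    return d,n,A,E,T
E
python3 - <<'E'
from h import *
c=np.load("pics/w1.npy",allow_pickle=True).item()
d,n,A,E,T=meas(c,(170,420,0,210))
g=E[:2]+.016*d;print("grip",g)
a,e,_=seg(mask(c,"red",(170,320,80,170)));print(onz(c,a,.036),onz(c,e,.036))
m=mask(c,"yellow",(170,420,0,210))[0:42,195:225]//255
print("\n".join("".join(".#"[x] for x in r) for r in m))
E
```

```text
bar [0.5297 0.0654 0.075 ] [0.5253 0.0451 0.075 ] len 0.0208 jig x deg 77.71 w 6.0 res 0.3
tip px (np.float64(208.5), np.float64(37.3)) [0.4851 0.0842 0.042 ] n [-0.9771  0.2129] pull-to-go mm 47.55 x from bar end 29.6
grip [0.52869133 0.06077697]
[0.55059161 0.00323193 0.036     ] [ 0.52912321 -0.00084201  0.036     ]
..............................
..............................
..............................
..............................
..............................
..............................
..............................
..............................
...............####...........
...............######.........
................#####.........
.................####.........
..................####........
..................###.........
...................##.........
...................##.........
....................#.........
....................#.........
.......#...........##.........
.......##..........##.........
.......###........###.........
.......####......####.........
........#############.........
........#############.........
........#############.........
........#############.........
........##############........
........##############........
........##############........
........##############........
.......#########.######.......
........#######...####........
.........#######..............
..........######..............
...........#####..............
............####..............
............####..............
.............##...............
..............................
..............................
..............................
..............................
```

```bash
sed -i 's/(6,150,120)/(5,140,60)/; s/(0,160,90)/(0,140,40)/; s/(172,160,90)/(172,140,40)/' h.py
python3 - <<'E'
from h import *
c=np.load("pics/w1.npy",allow_pickle=True).item()
h=hsv(c);print(h[120:190:10,256].tolist(), h[140,200:230:4].tolist())
d,n,A,E,T=meas(c,(170,420,0,210))
g=E[:2]+.016*d;print("grip",g, "alt from A",A[:2]-.130*d)
a,e,_=seg(mask(c,"red",(170,320,90,170)));print(a,e,onz(c,a,.036),onz(c,e,.036))
E
```

```text
[[11, 171, 109], [11, 173, 109], [11, 171, 97], [12, 177, 88], [10, 167, 87], [10, 166, 109], [11, 175, 109]] [[173, 34, 60], [2, 174, 57], [1, 206, 68], [1, 184, 72], [2, 210, 68], [179, 167, 64], [4, 59, 61], [15, 7, 72]]
bar [0.5294 0.0655 0.075 ] [ 0.5007 -0.0721  0.075 ] len 0.1406 jig x deg 78.18 w 6.0 res 1.39
tip px (np.float64(208.5), np.float64(37.3)) [0.4851 0.0842 0.042 ] n [-0.9788  0.2048] pull-to-go mm 47.21 x from bar end 149.8
grip [ 0.50393565 -0.056413  ] alt from A [ 0.50282042 -0.0617432 ]
[306.66266529  96.43431425] [175.92444938 156.83647351] [0.57297813 0.00905216 0.036     ] [ 0.41941616 -0.02552453  0.036     ]
```

{"method": "drive_tool", "body": {
  "linear": [
    [0.3,0,-1.6],
    [0,0,-1.7],
    [0,0,-1.7],
    [0,0,-1.7],
    [0,0,-1.7],
    [0,0,-1.7],
    [0,0,-1.7],
    [0,0,-1.7],
    [0,0,-1.7],
    [0,0,-1.4]
  ],
  "turn": [0,0,0,0,0,0,0,0,0,0]
}}

```text
time: 3.15
ee_pos: [0.5015, -0.0509, 0.0432]
ee_rot: [-0.0, 0.774, 0.633, -0.0]
force: [0.4, 0.2, -0.5]
finger_gap: 0.0386
finger_force: 0.0
```

{"method": "drive_tool", "body": {
  "linear": [
    [0,0,0],
    [0,0,0],
    [0,0,0],
    [0,0,0],
    [0,0,0],
    [0,0,0]
  ],
  "turn": [0,0,0,0,0,0],
  "jaw": 0,
  "force": 30
}}

```text
time: 3.75
ee_pos: [0.5024, -0.0511, 0.0447]
ee_rot: [0.0, 0.775, 0.632, 0.0]
force: [3.6, -3.9, 0.4]
finger_gap: 0.0069
finger_force: 33.5
```

Run:
```python
from rig import r,eyes
from h import *
c=eyes.camera("wrist"); np.save("pics/w2.npy",c,allow_pickle=True)
cv2.imwrite("pics/w2.png",cv2.resize(c["frame"][...,::-1],None,fx=1.5,fy=1.5))
s=r.observe();print(s["ee_pos"],s["ee_rot"],s["finger_gap"],s["finger_force"],s["force"])
```

```text
[ 0.50233864 -0.05113344  0.04469487] [3.73722124e-04 7.74585481e-01 6.32469033e-01 3.38537118e-04] 0.0066998593207537715 33.64332854747772 [ 4.09012514 -3.27438479  1.52162427]
```

View pics/w2.png

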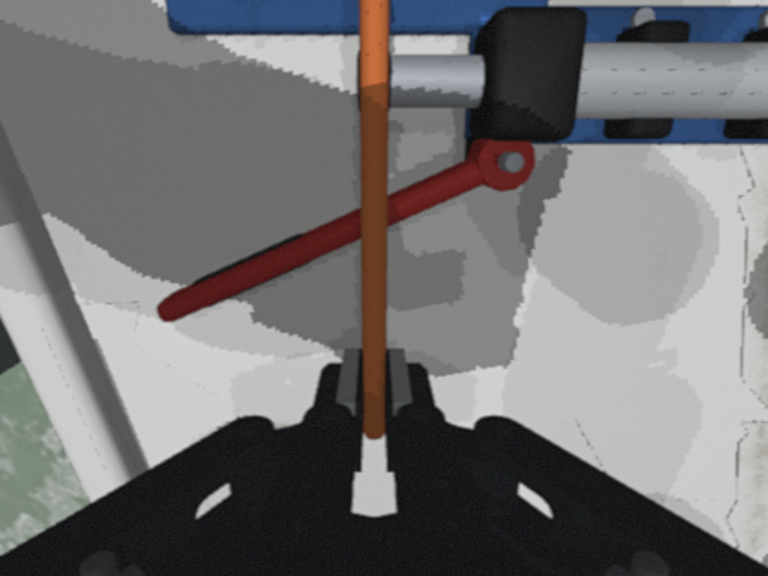

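The wrist view shows the bar held between the pads at (374,400), the lever running from (510,160) to (170,308), and the fingers about 8 mm too close to the lever. I'll regrip further out.

{"method": "drive_tool", "body": {
  "linear": [
    [0,0,0],
    [0,0,0],
    [-0.1,-0.4,0],
    [0,-0.4,0],
    [0,0,0],
    [0,0,0]
  ],
  "turn": [0,0,0,0,0,0],
  "jaw": 22
}}

```text
time: 4.4
ee_pos: [0.5009, -0.0591, 0.0443]
ee_rot: [-0.0, 0.775, 0.632, -0.0]
force: [-0.4, -0.1, 0.4]
finger_gap: 0.0186
finger_force: 0.0
```

{"method": "drive_tool", "body": {
  "linear": [
    [0,0,0],
    [0,0,0],
    [0,0,0],
    [0,0,0],
    [0,0,0]
  ],
  "turn": [0,0,0,0,0],
  "jaw": 0,
  "force": 40
}}

```text
time: 4.9
ee_pos: [0.5012, -0.059, 0.0444]
ee_rot: [0.0, 0.775, 0.633, 0.0]
force: [2.8, -1.7, 3.1]
finger_gap: 0.0066
finger_force: 43.2
```

{"method": "drive_tool", "body": {
  "linear": [
    [-0.4,0.08,0],
    [-0.4,0.08,0],
    [-0.4,0.08,0],
    [-0.4,0.08,0],
    [-0.4,0.09,0],
    [-0.4,0.09,0],
    [-0.4,0.09,0],
    [-0.4,0.09,0],
    [-0.4,0.09,0],
    [-0.4,0.09,0]
  ],
  "turn": [0,0,0,0,0,0,0,0,0,0]
}}

```text
time: 5.9
ee_pos: [0.4607, -0.0507, 0.0444]
ee_rot: [0.0, 0.775, 0.632, -0.0]
force: [3.9, -5.6, 4.1]
finger_gap: 0.0063
finger_force: 43.4
```

{"method": "drive_tool", "body": {
  "linear": [
    [0,0,0],
    [0,0,0],
    [0,0,0],
    [0,0,0]
  ],
  "turn": [0,0,0,0]
}}

```text
time: 6.3
ee_pos: [0.4607, -0.0508, 0.0443]
ee_rot: [0.0, 0.775, 0.632, -0.0]
force: [3.2, -6.0, 3.8]
finger_gap: 0.0065
finger_force: 43.5
```

Run:
```python
from rig import r,eyes
from h import *
for n in("wrist","top","scene"):
    c=eyes.camera(n); np.save(f"pics/{n}3.npy",c,allow_pickle=True)
    f=c["frame"]
    if n=="scene": f=f[150:240,190:310]
    if n=="top": f=f[140:240,200:310]
    cv2.imwrite(f"pics/{n}3.png",cv2.resize(f[...,::-1],None,fx=1.5 if n=="wrist" else 5,fy=1.5 if n=="wrist" else 5,interpolation=cv2.INTER_CUBIC))
s=r.observe();print(s["ee_pos"],s["ee_rot"],s["finger_gap"],s["finger_force"],s["force"])
```

```text
[ 0.46073692 -0.05073454  0.0443583 ] [ 2.04640534e-04  7.74649488e-01  6.32390798e-01 -8.15116179e-05] 0.006456506550155179 43.52034866809845 [ 3.01685277 -5.56198382  5.30406275]
```

View pics/wrist3.png

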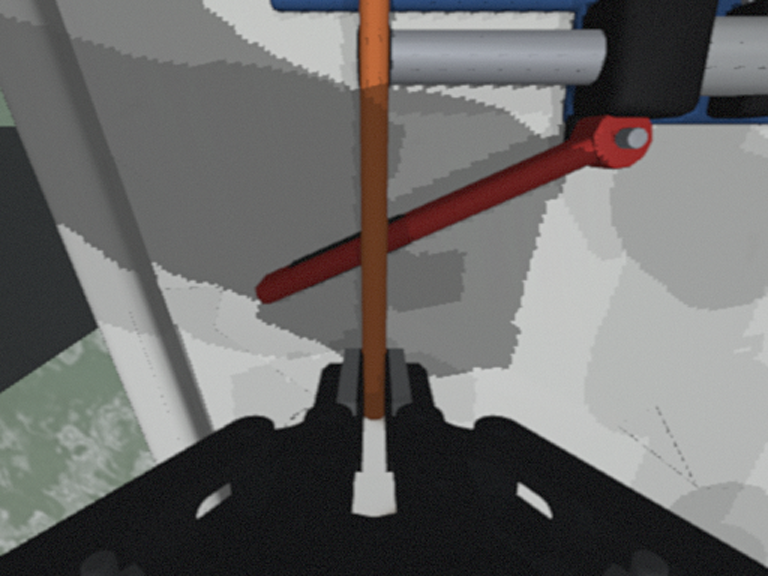

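View pics/top3.png

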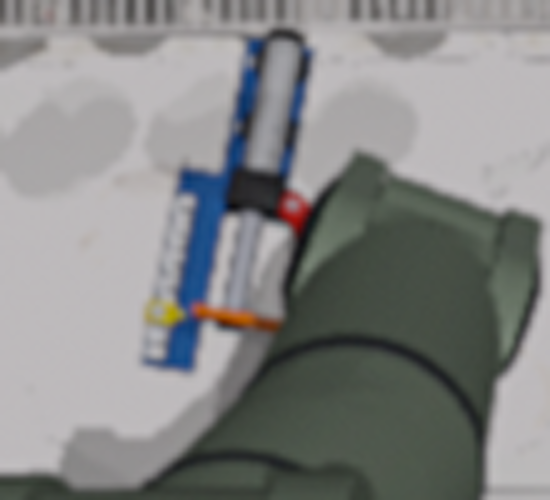

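The wrist view shows the bar still gripped, the lever untouched (tip at (265,290)) and the pointer just out of frame. In the top crop the bar's end (195,308) is almost level with the pointer tip (185,313).

Run:
```python
from h import *
L=lambda n:np.load(f"pics/{n}.npy",allow_pickle=True).item()
T=np.array([.4851,.0842,.042]);w=L("wrist3");print("T in wrist",proj(w,T))
d=np.array([.2025,.9793]);n=np.array([-.9793,.2025])
R=cv2.Rodrigues(np.array(w["rvec"]))[0];print("cam C",-R.T@np.array(w["tvec"]).ravel())
for s in (0,.01,.02,.03):
  for up in (0,.02):
    c=dict(w);C=-R.T@np.array(w["tvec"]).ravel()+np.r_[d*s,up];c["tvec"]=-R@C;print(s,up,proj(c,T).round(0))
# wrist bar line now
m=mask(w,"orange");v,u=np.nonzero(m);rows=[q for q in np.unique(v) if 5<q<230]
f=np.polyfit(rows,[(u[v==q].min()+u[v==q].max())/2 for q in rows],1)
B=onz(w,(np.polyval(f,40),40),.075);B2=onz(w,(np.polyval(f,200),200),.075);dd=(B-B2)[:2];print("bar",B,B2,np.degrees(np.arctan2(dd[1],dd[0])),"to go (w1 tip)",(T[:2]-B[:2])@n*1e3)
for nm,b in(("top3",(200,310,140,240)),("scene3",(190,310,150,240)),("top0",(200,310,140,240))):
    c=L(nm);y=mask(c,"yellow",b);o=mask(c,"orange",b);v,u=np.nonzero(y);print(nm,"yellow",len(u),onz(c,(u.mean(),v.mean()),.045))
    # tip: mean of furthest 3 along image dir of -d
    P=np.c_[u,v];W=np.array([onz(c,p,.042) for p in P]);k=np.argsort(W[:,:2]@d)[:3];tip=W[k].mean(0)
    v,u=np.nonzero(o);W=np.array([onz(c,p,.075 if "top" in nm else .058) for p in np.c_[u,v]]);x=W[:,:2]@d;s=x>x.max()-.03
    print("tip",tip,"orange n-spread",np.ptp(W[s][:,:2]@n),"to go",((tip[:2]@n)-np.mean(W[s][:,:2]@n))*1e3)
```

```text
T in wrist [244.89929944 -44.55477956]
cam C [0.47463943 0.02304051 0.20798868]
0 0 [245. -45.]
0 0.02 [245. -28.]
0.01 0 [245. -19.]
0.01 0.02 [245.  -6.]
0.02 0 [245.   5.]
0.02 0.02 [245.  15.]
0.03 0 [245.  28.]
0.03 0.02 [245.  36.]
bar [0.47912057 0.0439027  0.075     ] [ 0.46533757 -0.02181629  0.075     ] 78.15524127685727 to go (w1 tip) 2.304551368263658
top3 yellow 11 [0.48518258 0.09644355 0.045     ]
tip [0.48418271 0.09298098 0.042     ] orange n-spread 0.007585639063824312 to go 3.326816419795431
scene3 yellow 16 [0.47808925 0.0918367  0.045     ]
tip [0.48001219 0.08808623 0.042     ] orange n-spread 0.022302462144769275 to go 14.679258461211987
top0 yellow 11 [0.48518258 0.09644355 0.045     ]
tip [0.48418271 0.09298098 0.042     ] orange n-spread 0.008831525829042619 to go 47.151956152946205
```

{"method": "drive_tool", "body": {
  "linear": [
    [0,0,0],
    [0,0,0.5],
    [0,0,0.5],
    [0,0,0.5],
    [0,0,0.5],
    [0.12,0.6,0],
    [0.12,0.6,0],
    [0.12,0.6,0],
    [0.12,0.6,0],
    [0.12,0.6,0]
  ],
  "turn": [0,0,0,0,0,0,0,0,0,0],
  "jaw": 0,
  "force": 20
}}

```text
time: 7.45
ee_pos: [0.4669, -0.0197, 0.0642]
ee_rot: [-0.0, 0.774, 0.633, -0.0]
force: [0.4, -0.3, -0.1]
finger_gap: 0.0002
finger_force: 0.0
```

{"method": "drive_tool", "body": {
  "linear": [
    [0,0,0],
    [0,0,0],
    [0,0,0]
  ],
  "turn": [0,0,0]
}}

```text
time: 7.75
ee_pos: [0.4668, -0.0207, 0.0643]
ee_rot: [0.0, 0.775, 0.632, -0.0]
force: [0.3, -1.1, -0.4]
finger_gap: 0.0003
finger_force: 0.0
```

Run:
```python
from rig import r,eyes
from h import *
c=eyes.camera("wrist"); np.save("pics/w4.npy",c,allow_pickle=True)
cv2.imwrite("pics/w4.png",cv2.resize(c["frame"][...,::-1],None,fx=1.5,fy=1.5))
s=r.observe();print(s["ee_pos"],s["ee_rot"],s["finger_gap"],s["finger_force"],s["force"])
y=mask(c,"yellow")[0:60,215:275]//255
print("\n".join("".join(".#"[x] for x in q) for q in y))
meas(c,(170,420,0,210))
```

```text
[ 0.46685277 -0.02064707  0.06428968] [ 1.20736251e-05  7.74668799e-01  6.32367177e-01 -6.83386848e-05] 5.735993075205265e-05 0.0 [-1.08259276  1.25443555 -0.59900181]
...............#####.................######.................
...............######...............#######.................
...............######...............#######.................
...............#######.............########.................
...............########...........########..................
...............##########........#########..................
...............#############..############..................
...............###########################..................
...............###########################..................
...............###########################..................
...............###########################..................
...............###########################..................
...............###########################..................
...............###########################..................
...............###########################..................
...............##
[... 2251 characters left out ...]
.................................................
............................................................
............................................................
............................................................
............................................................
............................................................
............................................................
............................................................
bar [0.5255 0.0691 0.075 ] [ 0.5083 -0.0114  0.075 ] len 0.0823 jig x deg 77.94 w 26.0 res 2.07
tip px (np.float64(243.0), np.float64(33.3)) [0.4841 0.0864 0.042 ] n [-0.9779  0.209 ] pull-to-go mm 44.18 x from bar end 90.6
```

View pics/w4.png

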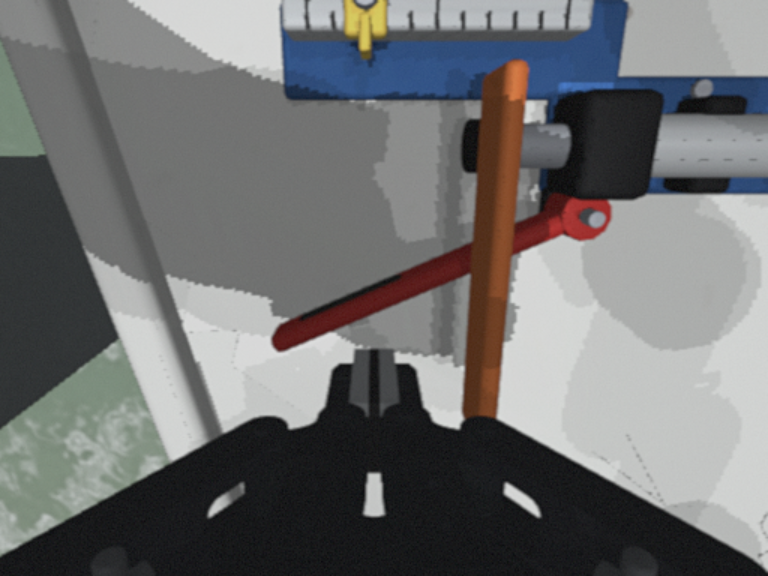

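The wrist view shows the bar slipped out during the raise or slide and went home: the fingers are shut at (374,380), the bar is at (490,240), and the pointer tip is at (366,57). The lever is untouched and the mark was never reached. I'll fix the pull length from this view, then regrip low.

Run:
```python
from h import *
L=lambda n:np.load(f"pics/{n}.npy",allow_pickle=True).item()
n=np.array([-.9793,.2025]);d=np.array([.2025,.9793])
c=L("w4")
P={"w4":np.array([.46685,-.02065])}
for uv in((244,37),(243,35),(244.5,38.5)):
    T=onz(c,uv,.042);print(T,"T-TCP n",(T[:2]-P["w4"])@n*1e3,"d",(T[:2]-P["w4"])@d*1e3)
w=L("w2");m=mask(w,"orange");v,u=np.nonzero(m);rows=[q for q in np.unique(v) if 10<q<220]
f=np.polyfit(rows,[(u[v==q].min()+u[v==q].max())/2 for q in rows],1)
for q in(20,100,200):
    B=onz(w,(np.polyval(f,q),q),.075);print("w2 bar-TCP",(B[:2]-[.50234,-.05113])@n*1e3)
w=L("wrist3");m=mask(w,"orange");v,u=np.nonzero(m);rows=[q for q in np.unique(v) if 10<q<220]
f=np.polyfit(rows,[(u[v==q].min()+u[v==q].max())/2 for q in rows],1)
for q in(20,100,200):
    B=onz(w,(np.polyval(f,q),q),.075);print("w3 bar-TCP",(B[:2]-[.46074,-.05073])@n*1e3)
f=c["frame"][:60,200:300];cv2.imwrite("pics/tip4.png",cv2.resize(f[...,::-1],None,fx=8,fy=8,interpolation=cv2.INTER_CUBIC))
```

```text
[0.48421586 0.08447028 0.042     ] T-TCP n 4.280473266184431 d 106.46087331139454
[0.48387904 0.08556019 0.042     ] T-TCP n 4.831022505551344 d 107.46001919758491
[0.48433346 0.08367803 0.042     ] T-TCP n 4.004870897459467 d 105.70883868361508
w2 bar-TCP 1.1798009857253147
w2 bar-TCP 1.2066604762942805
w2 bar-TCP 1.2464454264782423
w3 bar-TCP 1.1018058451039854
w3 bar-TCP 1.2172668222686633
w3 bar-TCP 1.3883321572506317
```

View pics/tip4.png

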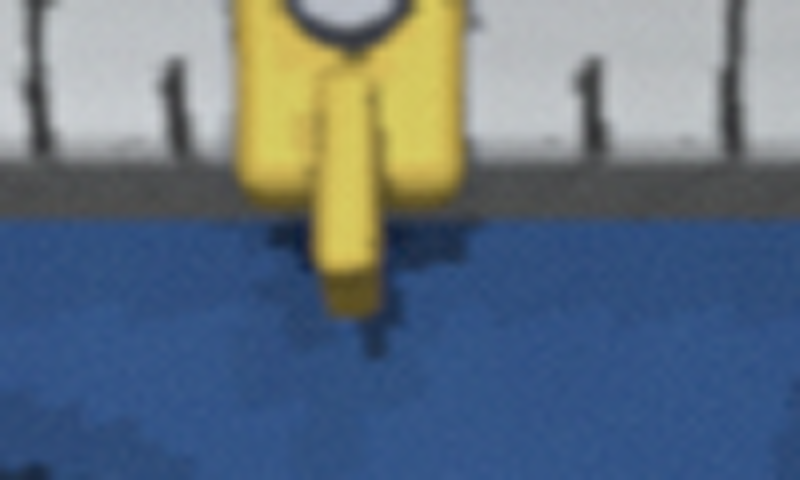

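{"method": "drive_tool", "body": {
  "linear": [
    [0,0,1.3],
    [0,0,1.4],
    [0,0,1.4],
    [1,-0.6,0],
    [1,-0.6,0],
    [1,-0.6,0],
    [0.9,-0.6,0],
    [0,0,0],
    [0,0,0]
  ],
  "turn": [0,0,0,0,0,0,0,0,0],
  "jaw": 45
}}

```text
time: 8.7
ee_pos: [0.5056, -0.0447, 0.1048]
ee_rot: [-0.0, 0.775, 0.632, -0.0]
force: [-0.7, 0.2, 0.5]
finger_gap: 0.0389
finger_force: 0.0
```

The crop shows the pointer tip's end face at about (352,292), which is (244,36) in the frame.

{"method": "drive_tool", "body": {
  "linear": [
    [0,0,-1.5],
    [0,0,-1.5],
    [0,0,-1.5],
    [0,0,-1.5],
    [0,0,0],
    [0,0,0]
  ],
  "turn": [0,0,0,0,0,0]
}}

```text
time: 9.3
ee_pos: [0.5056, -0.0443, 0.0455]
ee_rot: [-0.0, 0.775, 0.632, -0.0]
force: [0.4, -0.3, 0.1]
finger_gap: 0.0385
finger_force: 0.0
```

{"method": "drive_tool", "body": {
  "linear": [
    [0,0,0],
    [0,0,0],
    [0,0,0],
    [0,0,0],
    [0,0,0],
    [-0.5,0.1,0],
    [-0.5,0.1,0],
    [0,0,0],
    [0,0,0]
  ],
  "turn": [0,0,0,0,0,0,0,0,0],
  "jaw": 0,
  "force": 30
}}

```text
time: 10.2
ee_pos: [0.4968, -0.0424, 0.0459]
ee_rot: [0.001, 0.775, 0.633, 0.001]
force: [3.9, -0.1, 7.7]
finger_gap: 0.0067
finger_force: 33.3
```

{"method": "drive_tool", "body": {
  "linear": [
    [-0.07,-0.35,0],
    [-0.07,-0.35,0]
  ],
  "turn": [0,0]
}}

```text
time: 10.4
ee_pos: [0.4966, -0.0445, 0.0458]
ee_rot: [-0.001, 0.773, 0.634, 0.003]
force: [8.2, 24.0, 2.3]
finger_gap: 0.0069
finger_force: 32.7
```

{"method": "drive_tool", "body": {
  "linear": [
    [-0.07,-0.35,0],
    [-0.07,-0.35,0],
    [0,0,0]
  ],
  "turn": [0,0,0]
}}

```text
time: 10.7
ee_pos: [0.4946, -0.0531, 0.0457]
ee_rot: [-0.001, 0.774, 0.634, 0.002]
force: [7.8, 19.7, 0.4]
finger_gap: 0.0068
finger_force: 32.9
```

{"method": "drive_tool", "body": {
  "linear": [
    [0,0,0],
    [0,0,0],
    [0,0,0]
  ],
  "turn": [0,0,0],
  "force": 20
}}

```text
time: 11.0
ee_pos: [0.4946, -0.0531, 0.0457]
ee_rot: [-0.001, 0.774, 0.634, 0.002]
force: [8.1, 20.6, 1.1]
finger_gap: 0.007
finger_force: 32.9
```

{"method": "drive_tool", "body": {
  "linear": [
    [0,0,0],
    [0,0,0]
  ],
  "turn": [0,0],
  "force": 20,
  "jaw": 0
}}

```text
time: 11.2
ee_pos: [0.4946, -0.0531, 0.0457]
ee_rot: [-0.001, 0.774, 0.634, 0.002]
force: [7.3, 22.1, 0.8]
finger_gap: 0.0071
finger_force: 32.9
```

{"method": "drive_tool", "body": {
  "linear": [
    [0,0,0],
    [0,0,0],
    [0,0,0]
  ],
  "turn": [0,0,0],
  "jaw": 18,
  "force": 20
}}

```text
time: 11.5
ee_pos: [0.4935, -0.0563, 0.0455]
ee_rot: [0.0, 0.775, 0.633, 0.0]
force: [3.5, 2.3, 1.0]
finger_gap: 0.0159
finger_force: 1.8
```

{"method": "drive_tool", "body": {
  "linear": [
    [0,0,0],
    [0,0,0],
    [0,0,0],
    [0,0,0]
  ],
  "turn": [0,0,0,0],
  "jaw": 0,
  "force": 20
}}

```text
time: 11.9
ee_pos: [0.4934, -0.0565, 0.0455]
ee_rot: [0.0, 0.775, 0.632, 0.0]
force: [4.0, 0.5, 5.8]
finger_gap: 0.0071
finger_force: 23.7
```

{"method": "drive_tool", "body": {
  "linear": [
    [-0.4,0.08,0],
    [-0.4,0.08,0],
    [-0.4,0.08,0],
    [-0.4,0.08,0],
    [-0.4,0.08,0],
    [-0.4,0.08,0],
    [-0.4,0.08,0],
    [-0.4,0.09,0],
    [-0.2,0.04,0],
    [0,0,0]
  ],
  "turn": [0,0,0,0,0,0,0,0,0,0]
}}

```text
time: 12.9
ee_pos: [0.4592, -0.0495, 0.0454]
ee_rot: [0.0, 0.775, 0.632, 0.0]
force: [3.6, 1.7, 6.7]
finger_gap: 0.0071
finger_force: 23.7
```

{"method": "drive_tool", "body": {
  "linear": [
    [0,0,0],
    [0,0,0]
  ],
  "turn": [0,0]
}}

```text
time: 13.1
ee_pos: [0.4594, -0.0495, 0.0454]
ee_rot: [0.0, 0.775, 0.632, 0.0]
force: [4.8, 1.2, 5.1]
finger_gap: 0.007
finger_force: 23.8
```

{"method": "drive_tool", "body": {
  "linear": [
    [-0.1,0.02,0],
    [-0.07,0.02,0],
    [0,0,0],
    [0,0,0]
  ],
  "turn": [0,0,0,0]
}}

```text
time: 13.5
ee_pos: [0.4577, -0.0492, 0.0454]
ee_rot: [0.0, 0.775, 0.632, 0.0]
force: [4.9, 1.2, 6.1]
finger_gap: 0.007
finger_force: 23.8
```

Run:
```python
from rig import r,eyes
from h import *
d=np.array([.2025,.9793]);n=np.array([-.9793,.2025])
p=np.mean([r.observe()["ee_pos"] for _ in range(5)],0);print(p,"to go mm",(-.45817-p[:2]@n)*1e3,"x",p[:2]@d)
w=eyes.camera("wrist");m=mask(w,"orange");v,u=np.nonzero(m);rows=[q for q in np.unique(v) if 10<q<220]
f=np.polyfit(rows,[(u[v==q].min()+u[v==q].max())/2 for q in rows],1)
B=onz(w,(np.polyval(f,20),20),.075);print("bar-TCP",(B[:2]-p[:2])@n*1e3, "rows",max(v))
c=eyes.camera("top");b=(200,310,140,240)
v,u=np.nonzero(mask(c,"yellow",b));W=np.array([onz(c,q,.042) for q in np.c_[u,v]]);tip=W[np.argsort(W[:,:2]@d)[:3]].mean(0)
v,u=np.nonzero(mask(c,"orange",b));W=np.array([onz(c,q,.075) for q in np.c_[u,v]]);x=W[:,:2]@d;s=x>x.max()-.03
print("top to go",(tip[:2]@n-np.mean(W[s][:,:2]@n))*1e3)
np.save("pics/w5.npy",w,allow_pickle=True)
a,e,_=seg(mask(w,"red",(150,440,60,220)));A,E=onz(w,a,.036),onz(w,e,.036);print("lever",A,E)
```

```text
[ 0.4577413  -0.04922357  0.04543065] to go mm 0.06382988266551148 x 0.04448796661674347
bar-TCP 0.6763482588819246 rows 279
top to go 0.2191879410850528
lever [0.57191203 0.01140694 0.036     ] [ 0.41797108 -0.02331435  0.036     ]
```

{"method": "drive_tool", "body": {
  "linear": [
    [-0.03,0.01,0],
    [0,0,0],
    [0.06,0.29,0],
    [0.06,0.29,0],
    [0.06,0.3,0],
    [0.06,0.29,0],
    [0.06,0.29,0]
  ],
  "turn": [0,0,0,0,0,0,0]
}}

```text
time: 14.3
ee_pos: [0.4595, -0.0376, 0.0452]
ee_rot: [0.001, 0.776, 0.631, -0.001]
force: [0.0, -22.0, 1.5]
finger_gap: 0.0073
finger_force: 23.7
```

```bash
cat > chk.py <<'E'
from rig import r,eyes
from h import *
d=np.array([.2025,.9793]);n=np.array([-.9793,.2025])
s=r.observe();p=np.mean([r.observe()["ee_pos"] for _ in range(5)],0);print(p,"to go mm",(-.45817-p[:2]@n)*1e3,"x slid",(p[:2]@d-.0445)*1e3,s["force"],s["finger_gap"],s["finger_force"])
w=eyes.camera("wrist");m=mask(w,"orange");v,u=np.nonzero(m);rows=[q for q in np.unique(v) if 12<q<220]
f=np.polyfit(rows,[(u[v==q].min()+u[v==q].max())/2 for q in rows],1)
for k in(20,100):
    B=onz(w,(np.polyval(f,k),k),.075);print("bar cam to go",(-.45697-B[:2]@n)*1e3)
np.save("pics/w.npy",w,allow_pickle=True)
y=mask(w,"yellow",(150,350,0,120));v,u=np.nonzero(y)
if len(u):
    q=v.max();T=onz(w,(u[v>=q-2].mean(),q+1),.042);print("tip",u[v>=q-2].mean(),q,T,"tip-bar",(T-B)[:2]@n*1e3)
h=mask(w,"red");v,u=np.nonzero(h);A=np.array([onz(w,q,.036) for q in np.c_[u,v]])
b,e,_=seg(h);X,Y=onz(w,b,.036),onz(w,e,.036);D=(X-Y)[:2];D=D if D@n>0 else -D
print("lever rad",np.arctan2(-D@d,D@n))
cv2.imwrite("pics/chk.png",cv2.resize(w["frame"][...,::-1],None,fx=1.5,fy=1.5))
E
python3 chk.py
```

```text
[ 0.4595079  -0.03762949  0.04522385] to go mm -0.5539421000943512 x slid 11.699792465316786 [ 9.34915466e-03 -2.20252896e+01  1.46013602e+00] 0.007298105638847157 23.668313920497894
bar cam to go -0.5955924331137452
bar cam to go -0.5846913115941099
lever rad 0.4265539018134197
```

{"method": "drive_tool", "body": {
  "linear": [
    [0.09,0.28,0],
    [0.08,0.29,0],
    [0.06,0.3,0],
    [0.06,0.29,0],
    [0.06,0.29,0]
  ],
  "turn": [0,0,0,0,0]
}}

```text
time: 14.85
ee_pos: [0.4628, -0.0232, 0.0451]
ee_rot: [0.001, 0.776, 0.631, -0.001]
force: [-1.1, -20.9, 0.6]
finger_gap: 0.0073
finger_force: 23.7
```

```bash
python3 chk.py
```

```text
[ 0.46280581 -0.02324249  0.04511069] to go mm -0.2376631668979945 x slid 26.45681076012557 [ -1.10073425 -20.87223111   0.63124911] 0.0072700818087018115 23.655495643615723
bar cam to go -0.32776020776736914
bar cam to go -0.23761955089712794
tip 248.5909090909091 17 [0.48406651 0.08623675 0.042     ] tip-bar 0.14898845696912613
lever rad 0.42603087967882647
```

View pics/chk.png

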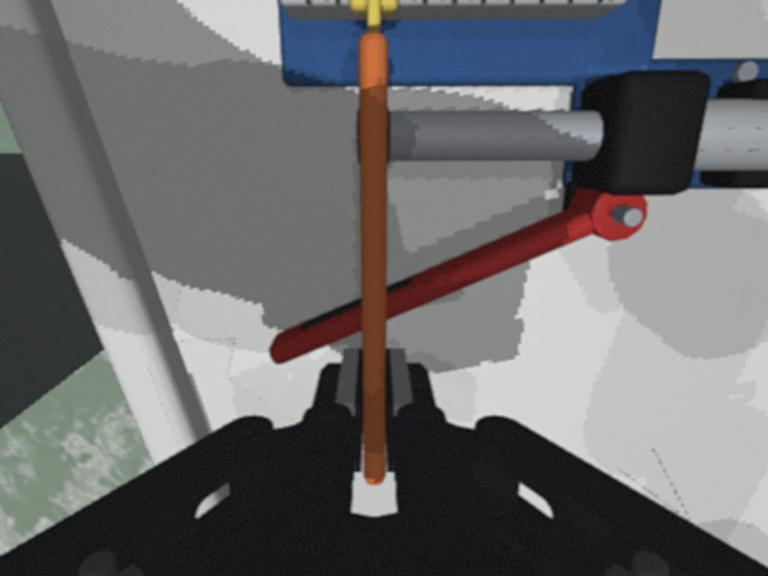

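The wrist view shows the bar (374,40) lined up with the pointer tip (374,25), with the fingers just about to meet the lever. I'll keep sliding along the bar.

{"method": "drive_tool", "body": {
  "linear": [
    [0.07,0.29,-0.05],
    [0.06,0.29,-0.05],
    [0.06,0.3,-0.05],
    [0.06,0.29,-0.05],
    [0.06,0.29,-0.05],
    [0.06,0.3,0]
  ],
  "turn": [0,0,0,0,0,0]
}}

```text
time: 15.5
ee_pos: [0.4666, -0.0061, 0.0427]
ee_rot: [0.001, 0.776, 0.631, -0.001]
force: [-1.4, -26.7, 4.1]
finger_gap: 0.007
finger_force: 26.3
```

```bash
python3 chk.py
```

```text
[ 0.46661953 -0.00607943  0.04272508] to go mm 0.021589501828123137 x slid 44.036866481281706 [ -1.39762296 -26.70827326   4.1130233 ] 0.007005288712934858 26.289660930633545
bar cam to go -0.3441471032943344
bar cam to go -0.1455393857313636
tip 248.05882352941177 58 [0.48387166 0.08511216 0.042     ] tip-bar 0.20415526579369256
lever rad 0.42181739328529394
```

{"method": "drive_tool", "body": {
  "linear": [
    [0.06,0.29,0],
    [0.06,0.29,0],
    [0.06,0.3,0],
    [0.06,0.29,0]
  ],
  "turn": [0,0,0,0]
}}

```text
time: 15.95
ee_pos: [0.4687, 0.0055, 0.0425]
ee_rot: [0.001, 0.776, 0.631, -0.002]
force: [-0.1, -25.9, 0.6]
finger_gap: 0.0068
finger_force: 26.2
```

```bash
python3 chk.py
```

```text
[0.46866359 0.00545623 0.04251212] to go mm -0.31262952944599576 x slid 55.7476632416951 [ -0.13534287 -25.88993934   0.59664275] 0.006814430561882043 26.18340790271759
bar cam to go -0.5426950590361468
bar cam to go -0.45003737400439725
tip 249.0 83 [0.4839961  0.08504409 0.042     ] tip-bar -0.23598888804728405
lever rad 0.4193815964699789
```

View pics/chk.png

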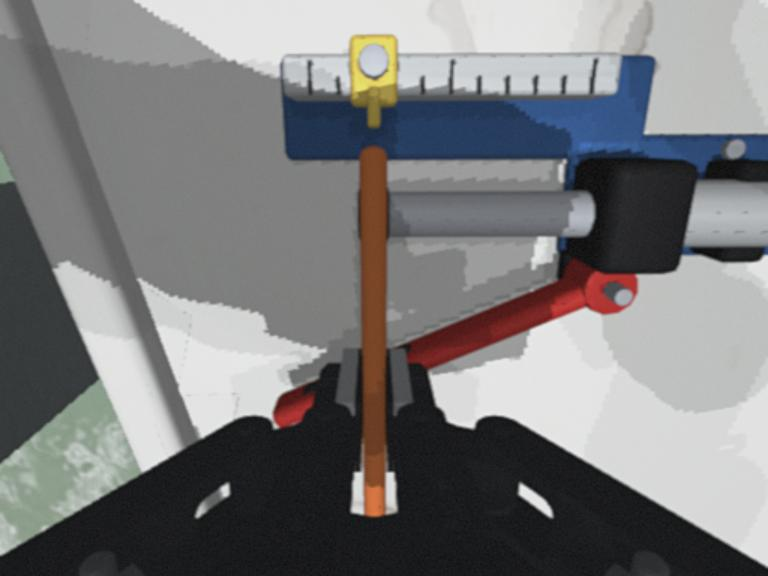

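The wrist view shows the bar at the pointer (374,130 against 374,148), but the lever (620,290)-(280,410) lies under the fingers unmoved. They may be passing above it, so I'll check the fingertip height.

Run:
```python
from h import *
w=np.load("pics/w.npy",allow_pickle=True).item();d=np.array([.2025,.9793]);n=np.array([-.9793,.2025])
p=np.array([.46866,.00546,.0425])
for f in(0,.011):
  for dz in(-.03,-.019,-.01,0,.01,.02): print(f,dz,(proj(w,p+np.r_[d*f,dz])*1.5).round(0))
R=cv2.Rodrigues(np.array(w["rvec"]))[0];print("axis",R[2]);C=-R.T@np.array(w["tvec"]).ravel();print(C-p)
h=mask(w,"red");v,u=np.nonzero(h)
for col in(190,200,280,300,330,360):
  s=v[(u==col)]
  if len(s): 
    q=onz(w,(col,(s.min()+s.max())/2),.036);print(col,s.min(),s.max(),"jig x,y",((q[:2]@d)-.1493)*1e3,(q[:2]@n+.45697)*1e3+82)
```

```text
0 -0.03 [376. 317.]
0 -0.019 [376. 327.]
0 -0.01 [376. 335.]
0 0 [376. 345.]
0 0.01 [377. 357.]
0 0.02 [377. 369.]
0.011 -0.03 [376. 294.]
0.011 -0.019 [376. 302.]
0.011 -0.01 [376. 310.]
0.011 0 [376. 319.]
0.011 0.01 [377. 329.]
0.011 0.02 [377. 341.]
axis [-0.06204484 -0.29329862 -0.95400543]
[0.01443811 0.07433578 0.1633565 ]
190 263 284 jig x,y -82.42112321348296 120.1022388777108
200 259 280 jig x,y -79.4961289573493 113.55081780399527
280 226 242 jig x,y -54.65639351429684 63.279665619714194
300 217 239 jig x,y -50.64786113834262 51.22056042666832
330 205 227 jig x,y -42.78444988756309 33.578665127804754
360 193 214 jig x,y -34.8053898806808 16.419022276452353
```

Run:
```python
from h import *
w=np.load("pics/w1.npy",allow_pickle=True).item();g=cv2.cvtColor(w["frame"],cv2.COLOR_RGB2GRAY)
print("fx",w["fx"],w["cy"])
for v in range(226,262,4):
    L=[u for u in range(170,250) if g[v,u]<85];Rr=[u for u in range(250,330) if g[v,u]<85]
    print(v,(L[0],L[-1]) if L else None,(Rr[0],Rr[-1]) if Rr else None)
R=cv2.Rodrigues(np.array(w["rvec"]))[0];C=-R.T@np.array(w["tvec"]).ravel()
p=np.array([.5000,-.054,.2105]);print(C-p)
for v,gap in((235,None),(245,None)):
    pass
d=np.array([.2025,.9793])
for dep in(.155,.165,.175,.185,.195,.205):
    ray_=R.T@np.array([0,(234-w["cy"])/w["fy"],1.])*dep+C-p;print(dep,"f",ray_[:2]@d,"dz",ray_[2],"gap px",w["fx"]*.0383/dep)
```

```text
fx 304.06887396688364 190.5123734202565
226 None None
230 None None
234 (198, 210) (288, 300)
238 (196, 211) (288, 302)
242 (195, 210) (288, 303)
246 (183, 211) (287, 315)
250 (180, 211) (287, 318)
254 (178, 211) (287, 320)
258 (176, 211) (287, 322)
[0.01334446 0.07539208 0.16337225]
0.155 f 0.009529252331768061 dz 0.021855603947606606 gap px 75.13443788988157
0.165 f 0.005206383507241088 dz 0.012725497466752222 gap px 70.58083559352511
0.175 f 0.000883514682714139 dz 0.0035953909858978395 gap px 66.54764498818082
0.185 f -0.0034393541418128236 dz -0.005534715494956544 gap px 62.95047498881969
0.195 f -0.007762222966339797 dz -0.014664821975810954 gap px 59.72224550221355
0.205 f -0.01208509179086674 dz -0.023794928456665337 gap px 56.8089652338129
```

{"method": "drive_tool", "body": {
  "linear": [
    [-0.12,-0.6,0],
    [-0.12,-0.6,0],
    [-0.12,-0.6,0],
    [-0.13,-0.6,0],
    [-0.12,-0.6,0],
    [-0.12,-0.6,0],
    [-0.13,-0.6,0],
    [-0.12,-0.6,0],
    [-0.13,-0.6,0],
    [-0.12,-0.6,0]
  ],
  "turn": [0,0,0,0,0,0,0,0,0,0]
}}

```text
time: 17.0
ee_pos: [0.4583, -0.0477, 0.0428]
ee_rot: [-0.001, 0.774, 0.634, 0.001]
force: [9.4, 24.2, -1.2]
finger_gap: 0.0074
finger_force: 25.6
```

{"method": "drive_tool", "body": {
  "linear": [
    [0,0,-0.3],
    [0,0,-0.3],
    [0,0,-0.3],
    [0,0,-0.3]
  ],
  "turn": [0,0,0,0]
}}

```text
time: 17.4
ee_pos: [0.4609, -0.0511, 0.033]
ee_rot: [0.002, 0.775, 0.632, 0.003]
force: [4.2, -0.5, 67.7]
finger_gap: 0.0069
finger_force: 44.3
```

```bash
python3 chk.py
```

```text
[ 0.46089932 -0.05107045  0.03296773] to go mm 3.5304675429021493 x slid -1.1811778276297689 [ 4.23275825 -0.4798854  67.70133961] 0.0068705984477537415 44.26849544048309
bar cam to go 3.6262202484732
bar cam to go 3.5308183321146047
lever rad 0.425682310137972
```

{"method": "drive_tool", "body": {
  "linear": [
    [0,0,0.5],
    [0,0,0.5],
    [0,0,0]
  ],
  "turn": [0,0,0]
}}

```text
time: 17.75
ee_pos: [0.4561, -0.0504, 0.04]
ee_rot: [-0.001, 0.774, 0.633, -0.001]
force: [3.9, 0.4, -17.0]
finger_gap: 0.0071
finger_force: 26.4
```

Run:
```python
from rig import r,eyes
from h import *
s=r.observe();print({k:np.round(s[k],3) for k in("time","ee_pos","force","wrist_torque","finger_gap","finger_force","joint_positions")})
# gap & pads in the low grip pictures, and dark gripper profile in w2/w
for nm in("w2","w4","w1"):
    w=np.load(f"pics/{nm}.npy",allow_pickle=True).item();g=cv2.cvtColor(w["frame"],cv2.COLOR_RGB2GRAY)
    print(nm)
    for v in(232,236,244,252,260,268,276,284,300,320,335,345): print(v," ".join(f"{x:3d}" for x in g[v,205:297:3]))
c=eyes.camera("scene");np.save("pics/s6.npy",c,allow_pickle=True)
for z in(.0,.026,.045,.075,.1): print(z,proj(c,np.r_[s["ee_pos"][:2],z]))
```

```text
{'time': np.float64(17.75), 'ee_pos': array([ 0.456, -0.05 ,  0.04 ]), 'force': array([  3.862,   0.419, -16.975]), 'wrist_torque': array([ 0.165, -0.962, -0.029]), 'finger_gap': np.float64(0.007), 'finger_force': np.float64(26.409), 'joint_positions': array([-0.266,  0.587,  0.326,  2.165, -0.419,  0.452,  0.189])}
w2
232 184 184 183 183 173 123  96 100  91  83  74  77  55  70  70  70  71  62  80  88  93  97 134 134 137 132 134 133 134 134 132
236 172 196 205 208 195 195 135 119  78  70  69  63  33  70  71  73  70  54  43  72  67  70 123 120 121 121 121 132 134 133 135
244 196 194 195 190  65  12  21  27  70  70  69  53  32  68  71  73  66  49  26  71  69  70  54  28  21  26 105 120 119 121 119
252 193 195 191  30  32  27  24  52  70  68  71  40  31  70  69  70  64  45  24  71  69  68  71  28  25  26  23 157 188 196 196
260 196 198  79  26  19  18  20  71  69  69  70  32  24  70  68  71  64  41  21  69  69  70  70  35  26  24  27  27 195 194 193
268 194 154  15  24  30  19  23  66  80  79  79  20  22  60  64  61  61  43  23  62  78  80  73  42  21  28  18  23  97 197 194
276  20  19
[... 3300 characters left out ...]
75 174 175 112  10  13
300  69 162 160 162 160 160 159 159 161 158 159 161 161 160 159 159 159 159 163 171 173 169 171 171 170 171 169 171 170 134  13
320 160 160 159 158 160 159 158 159 158 160 159 160 160 161 160 157 164 168 170 171 172 172 170 172 170 169 172 171 172 172 170
335 171 171 167 170 172 173 171 172 170 169 170 170 171 170 170 170 171 172 167 170 173 170 171 172 172 175 170 171 171 169 170
345  11  23  15  19  19  23  21  18  15  19   6  11  20  20  26  32   9  16  16  23  17  27  21  14  17  14  18  25  20  24  11
0.0 [258.56411047 222.68781723]
0.026 [258.67058304 215.64578619]
0.045 [258.75010658 210.38614761]
0.075 [258.87873166 201.87896247]
0.1 [258.98888976 194.59317272]
```

Lowering with the jaws closed wedges on friction. The pictures put the fingertips well above where the reported TCP implies, so I'll loosen slightly, lower in steps while watching the force, and close again.

{"method": "drive_tool", "body": {
  "linear": [
    [0,0,0],
    [0,0,0],
    [0,0,0]
  ],
  "turn": [0,0,0],
  "jaw": 18
}}

```text
time: 18.1
ee_pos: [0.4576, -0.0508, 0.0409]
ee_rot: [0.0, 0.775, 0.632, 0.0]
force: [4.0, -1.4, -3.0]
finger_gap: 0.0152
finger_force: 2.1
```

{"method": "drive_tool", "body": {
  "linear": [
    [0,0,-0.3],
    [0,0,-0.3],
    [0,0,-0.2]
  ],
  "turn": [0,0,0]
}}

```text
time: 18.4
ee_pos: [0.4576, -0.0506, 0.0326]
ee_rot: [0.0, 0.775, 0.632, 0.0]
force: [4.5, -0.9, 3.5]
finger_gap: 0.0153
finger_force: 2.3
```

{"method": "drive_tool", "body": {
  "linear": [
    [0,0,-0.3],
    [0,0,-0.3],
    [0,0,-0.2]
  ],
  "turn": [0,0,0]
}}

```text
time: 18.7
ee_pos: [0.4574, -0.0506, 0.0245]
ee_rot: [-0.0, 0.775, 0.633, -0.0]
force: [5.8, -1.2, 3.5]
finger_gap: 0.0156
finger_force: 2.3
```

{"method": "drive_tool", "body": {
  "linear": [
    [0,0,-0.2],
    [0,0,-0.2],
    [0,0,0]
  ],
  "turn": [0,0,0]
}}

```text
time: 19.0
ee_pos: [0.4572, -0.0505, 0.0205]
ee_rot: [-0.0, 0.775, 0.633, -0.0]
force: [5.3, 0.0, -3.7]
finger_gap: 0.0154
finger_force: 2.3
```

{"method": "drive_tool", "body": {
  "linear": [
    [0,0,-0.2],
    [0,0,-0.2],
    [0,0,-0.2]
  ],
  "turn": [0,0,0]
}}

```text
time: 19.3
ee_pos: [0.4574, -0.0505, 0.0147]
ee_rot: [-0.0, 0.775, 0.633, 0.0]
force: [4.4, -0.8, 2.9]
finger_gap: 0.0154
finger_force: 2.0
```

{"method": "drive_tool", "body": {
  "linear": [
    [0,0,-0.2],
    [0,0,-0.2],
    [0,0,-0.2],
    [0,0,-0.1],
    [0,0,0]
  ],
  "turn": [0,0,0,0,0]
}}

```text
time: 19.8
ee_pos: [0.4573, -0.0505, 0.0076]
ee_rot: [-0.0, 0.775, 0.632, -0.0]
force: [5.4, -0.3, -3.8]
finger_gap: 0.0155
finger_force: 2.3
```

```bash
python3 chk.py
python3 - <<'E'
from h import *
w=np.load("pics/w.npy",allow_pickle=True).item();m=mask(w,"orange");v,u=np.nonzero(m)
for q in(40,120,200,230,250,290): 
    s=u[v==q]; print(q,(s.min(),s.max()) if len(s) else None)
E
```

```text
[ 0.45732621 -0.05053641  0.00759597] to go mm -0.07682102396994184 x slid -1.3817446540997924 [ 5.38432207 -0.33731285 -3.75964533] 0.015516311916179543 2.311200052499771
bar cam to go 3.755199708232626
bar cam to go 3.6557097326532784
lever rad 0.4264328081964238
40 (np.int64(248), np.int64(274))
120 (np.int64(250), np.int64(272))
200 (np.int64(250), np.int64(270))
230 (np.int64(250), np.int64(269))
250 (np.int64(250), np.int64(269))
290 (np.int64(250), np.int64(269))
```

{"method": "drive_tool", "body": {
  "linear": [
    [0,0,-0.2],
    [0,0,-0.2],
    [0,0,-0.1],
    [0,0,0]
  ],
  "turn": [0,0,0,0]
}}

```text
time: 20.25
ee_pos: [0.4574, -0.0505, 0.0026]
ee_rot: [-0.0, 0.775, 0.633, -0.0]
force: [4.2, -0.4, -1.5]
finger_gap: 0.0155
finger_force: 2.3
```

{"method": "drive_tool", "body": {
  "linear": [
    [0,0,0],
    [0,0,0],
    [0,0,0],
    [0,0,0]
  ],
  "turn": [0,0,0,0],
  "jaw": 0,
  "force": 20
}}

```text
time: 20.65
ee_pos: [0.4573, -0.0505, 0.0027]
ee_rot: [-0.0, 0.775, 0.633, -0.0]
force: [4.1, -0.8, -3.1]
finger_gap: 0.0074
finger_force: 26.0
```

```bash
python3 chk.py
python3 - <<'E'
from rig import r,eyes
from h import *
d=np.array([.2025,.9793]);n=np.array([-.9793,.2025])
c=eyes.camera("top");b=(200,310,140,240)
v,u=np.nonzero(mask(c,"yellow",b));W=np.array([onz(c,q,.042) for q in np.c_[u,v]]);tip=W[np.argsort(W[:,:2]@d)[:3]].mean(0)
v,u=np.nonzero(mask(c,"orange",b));W=np.array([onz(c,q,.075) for q in np.c_[u,v]]);x=W[:,:2]@d;s=x>x.max()-.03
print("top to go",(tip[:2]@n-np.mean(W[s][:,:2]@n))*1e3)
E
```

```text
[ 0.45731469 -0.05052355  0.00273461] to go mm -0.09070192157401014 x slid -1.3714841916669385 [ 4.11365425 -0.819907   -3.1080977 ] 0.007424723265890534 25.995349287986755
bar cam to go 0.0027329839923373456
bar cam to go 0.01869044681240828
lever rad 0.42648940155138926
top to go 0.2191879410850528
```

{"method": "drive_tool", "body": {
  "linear": [
    [0.07,0.29,0],
    [0.07,0.29,0],
    [0.07,0.3,0],
    [0.07,0.29,0],
    [0.07,0.29,0]
  ],
  "turn": [0,0,0,0,0]
}}

```text
time: 21.25
ee_pos: [0.4598, -0.0404, 0.0028]
ee_rot: [0.002, 0.776, 0.631, -0.002]
force: [-2.5, -32.9, 0.0]
finger_gap: 0.0076
finger_force: 26.4
```

```bash
python3 chk.py
```

```text
[ 0.45975476 -0.0404325   0.00277459] to go mm 0.25541951612040315 x slid 9.004787601476327 [ -2.46716505 -32.92863472   0.0331867 ] 0.00763234819696318 26.440041661262512
bar cam to go 0.5688952574958717
bar cam to go 0.5631511400752132
lever rad 0.4270420942332248
```

{"method": "drive_tool", "body": {
  "linear": [
    [0.04,0.3,0],
    [0.04,0.3,0],
    [0.06,0.29,0],
    [0.06,0.29,0],
    [0.06,0.29,0]
  ],
  "turn": [0,0,0,0,0]
}}

```text
time: 21.8
ee_pos: [0.4622, -0.0261, 0.0027]
ee_rot: [0.002, 0.776, 0.631, -0.002]
force: [-2.5, -35.1, -0.3]
finger_gap: 0.0078
finger_force: 27.1
```

```bash
python3 chk.py
```

```text
[ 0.4621933  -0.02606721  0.00272577] to go mm -0.265494043653558 x slid 23.566526244120436 [ -2.50155621 -35.1329434   -0.25221895] 0.007834382504901292 27.065482502512168
bar cam to go -0.32001413550725166
bar cam to go 0.0062041929282941055
lever rad 0.3534774695843344
```

{"method": "drive_tool", "body": {
  "linear": [
    [0.07,0.29,0],
    [0.06,0.29,0],
    [0.06,0.3,0],
    [0.06,0.29,0],
    [0.06,0.29,0]
  ],
  "turn": [0,0,0,0,0]
}}

```text
time: 22.35
ee_pos: [0.4651, -0.0115, 0.0027]
ee_rot: [0.001, 0.776, 0.631, -0.002]
force: [-3.7, -35.2, 0.5]
finger_gap: 0.0078
finger_force: 27.0
```

```bash
python3 chk.py
```

```text
[ 0.46513635 -0.01146928  0.00265234] to go mm -0.33944068453417575 x slid 38.45824729100177 [ -3.71714795 -35.15061506   0.49377408] 0.007822057765149715 27.006473653163994
bar cam to go -0.5673476259346333
bar cam to go -0.3984856111000634
tip 248.33333333333334 26 [0.48408325 0.08614253 0.042     ] tip-bar -0.04734849628125806
lever rad 0.22125936922081574
```

{"method": "drive_tool", "body": {
  "linear": [
    [0.08,0.29,0],
    [0.06,0.29,0],
    [0.06,0.3,0],
    [0.06,0.29,0],
    [0.06,0.29,0]
  ],
  "turn": [0,0,0,0,0]
}}

```text
time: 22.9
ee_pos: [0.4682, 0.0031, 0.0026]
ee_rot: [0.001, 0.776, 0.631, -0.002]
force: [-2.6, -33.7, 1.2]
finger_gap: 0.008
finger_force: 26.9
```

```bash
python3 chk.py
```

```text
[0.46816846 0.00307868 0.00259071] to go mm -0.3160632056745105 x slid 53.31906642588251 [ -2.61340333 -33.74369164   1.17919246] 0.007958847475417379 26.89572183866403
bar cam to go -0.506216265233006
bar cam to go -0.4336747626906834
tip 248.5 72 [0.48398948 0.0853093  0.042     ] tip-bar -0.15944404539656593
lever rad 0.07832948048921205
```

{"method": "drive_tool", "body": {
  "linear": [
    [0.07,0.24,0],
    [0.06,0.25,0],
    [0.05,0.2,0]
  ],
  "turn": [0,0,0]
}}

```text
time: 23.25
ee_pos: [0.4698, 0.01, 0.0025]
ee_rot: [0.001, 0.776, 0.631, -0.002]
force: [-3.8, -35.0, 0.4]
finger_gap: 0.0073
finger_force: 26.8
```

```bash
python3 chk.py
```

```text
[0.46984486 0.01000263 0.00254878] to go mm -0.07645808786660435 x slid 60.43915757897637 [ -3.77537899 -35.02877995   0.38563702] 0.007260886283182194 26.81829694658518
bar cam to go -0.18279418555650073
bar cam to go -0.1391271821712392
tip 247.84615384615384 93 [0.48385183 0.08485095 0.042     ] tip-bar 0.17709435665609316
lever rad 0.006932825467815809
```

Nearly closed. I'll push on in small steps until it reaches the stop.

{"method": "drive_tool", "body": {
  "linear": [
    [0.02,0.1,0],
    [0.02,0.1,0]
  ],
  "turn": [0,0]
}}

```text
time: 23.5
ee_pos: [0.47, 0.0106, 0.0026]
ee_rot: [0.002, 0.776, 0.63, -0.003]
force: [-5.2, -42.2, 0.5]
finger_gap: 0.0076
finger_force: 30.0
```

```bash
python3 chk.py
```

```text
[0.47002089 0.01062838 0.00257154] to go mm -0.03078904456144116 x slid 61.08760475546114 [ -5.15505361 -42.20708891   0.54697724] 0.007635271947366042 30.006636679172516
bar cam to go -0.15481491661956115
bar cam to go -0.11582270840143627
tip 247.66666666666666 95 [0.48385998 0.08480022 0.042     ] tip-bar 0.18214505908363626
lever rad 0.001107922364237191
```

{"method": "drive_tool", "body": {
  "linear": [
    [0,0,0],
    [0,0,0],
    [0,0,0]
  ],
  "turn": [0,0,0]
}}

```text
time: 23.85
ee_pos: [0.47, 0.0107, 0.0025]
ee_rot: [0.002, 0.776, 0.63, -0.003]
force: [-5.1, -40.7, 1.7]
finger_gap: 0.0071
finger_force: 31.4
```

```bash
python3 chk.py && python3 -c "
from rig import r
print(r.hand_in())"
```

```text
[0.47002225 0.01071242 0.00254252] to go mm -0.046477852856774415 x slid 61.170179952641305 [ -5.0621589  -40.71123056   1.74025321] 0.007148851003575341 31.416483633220196
bar cam to go -1.1323369637488145
bar cam to go -0.4821859745913204
tip 247.5 96 [0.48373269 0.0845287  0.042     ] tip-bar -0.11455028025544135
lever rad 0.00033835122042191084
the job is handed in; nothing more can be done
None
```

I handed the job in at about 24 s with the bar held within about 0.5 mm of the pointer tip by most readings (one camera reading said 1.1 mm) and the lever closed against its stop (0.000 rad by camera); before that the bar slipped home once, short of the mark, and I loosened and regripped it once near the mark, both with the lever still open.

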